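Gauge a radio chassis through its guide tube

TASK

Push the loaded module drawer of the radio chassis fully shut. Then take the gauge rod from its rest, slide it tip first into the sloping guide tube on the side of the chassis until its collar stops against the tube's mouth, keep it there for a moment, and draw it right out again. Finish while holding the rod in the gripper, level and still, with its tip over the round white tile and about 150 mm above it; do not put it down or let go, and leave the other things on the bench where they are.

Things in the scene. Friction and masses are not known exactly. Their poses are not given: they have to be found in the camera images.
- chassis: Grey sheet-metal radio chassis, a fixed box 160 mm (its x) by 160 mm (its y) by 100 mm high. Origin: centre of its underside, on the bench. The drawer is in its -x face (towards the robot); the guide tube is on its +y face. Its yaw varies by up to 0.25 rad.
- drawer (a joint): Module drawer of the chassis, m: 0 = fully shut, positive = pulled out along the chassis's -x (starts 0.045 to 0.09 open). It slides against about 2.5 N of friction and stays where it is left; it stops at 0.
- drawer_face (a point): Middle of the outer face of the drawer's flat aluminium front (156 mm wide, from 8 to 94 mm above the bench), 60 mm above the bench; moves with the drawer. When shut it lies 85 mm from the chassis centre along its -x. A finger lip sticks out 10 mm along the bottom of the front, below 20 mm height.
- guide_tube: Fixed steel tube rising from the chassis's +y side at 25 degrees. Origin: centre of its mouth (138 mm from the chassis centre along its +y, 90 mm above the bench); z axis along the tube, outwards and up; x axis the chassis's x. Bore 12 mm, flared to 22 mm over the last 10 mm; outside 22 mm, 32 mm at the mouth; 60 mm from mouth to chassis. Inner end open: only the collar stops the rod.
- gauge_rod: Loose gauge rod, 215 mm long, 80 to 140 g, level in its rest, axis 55 mm above the bench. x axis: along the rod to the tip. Origin: on the axis at the collar's tip-side (stop) face. Ahead of it a steel shaft, 8 mm thick, 95 mm to the tip (last 7 mm tapered); behind it the steel collar, 32 mm across and 10 mm thick, then a grey round handle, 16 mm thick and 110 mm long.
- rod_grip (a point): The place to grip the rod: on its axis, in the middle of the handle's free length, 55 mm behind the collar's stop face (the rest's posts are 50 mm or so farther back and beyond the collar).
- rod_tip (a point): The tip of the gauge rod, on its axis, 95 mm ahead of the collar's stop face.
- rest: Fixed rod rest: dark steel base 220 by 60 by 8 mm, two aluminium posts 8 mm thick, 34 mm wide, up to 59 mm high, at x = +60 mm (under the shaft) and x = -105 mm (under the handle); the rod lies in their open-topped slots (lift it straight up). Origin: centre of its underside; x axis along the rod towards the tip.
- tile: Fixed round white ceramic reading tile, 110 mm in diameter, 5 mm thick, flat on the bench. Origin: centre of its underside, on the bench.
- fan: Bystander: loose black square fan, 80 by 80 by 25 mm. Origin: centre of its underside.
- tape: Bystander: loose roll of black tape, 90 mm across, 19 mm high. Origin: centre of its underside.
- screwdriver: Bystander: loose screwdriver lying on the bench near the robot. Origin: under its middle.
- can: Bystander: loose aluminium can, 52 mm in diameter, 140 mm high. Origin: centre of its underside.
- screw_tray: Bystander: loose grey open tray, 90 by 70 by 25 mm. Origin: centre of its underside.
- spare_module: Bystander: loose black finned module, 110 by 70 by 36 mm. Origin: centre of its underside.
- adapter: Bystander: small loose brass coaxial adapter standing on end, 18 mm in diameter, 26 mm high. Origin: centre of its underside.
Not all that is in view belongs to the job. Several things have the shape of the tile; the one meant has the colours described above.

How it is judged:
By the outcome, as a careful person would: the job done as asked, in the order asked, and still so for the second after the job is handed in, while the arm keeps its last pose, push and grip.
It also fails if it takes over 67 s, if anything falls off the work surface, if the arm or the gripper's body presses on something with over 40 N, if the wrist force passes 120 N, or if a joint passes its speed limit or range.

ROBOT

A 6-joint arm with a two-finger parallel gripper is mounted at the origin on the work surface. World frame = base frame: x ahead of the robot, y to its left, z up, the work surface at z = 0. Lengths are in m, angles in rad, forces in N, time in s.
With the tool pointing down it reaches from about 0.225 to 0.875 m from the base axis. Payload 3.4 kg.
Tool frame: the origin (TCP) lies on the centre line of the jaws, within the pads' length; the fingertips stand 17 mm ahead of it and the grasp point (between the pads) lies 2 mm behind it (manip.finger_overhang is the distance from the TCP to the fingertips, in m); y points along the fingers, x is the direction in which the jaws open and shut, and the axes are right-handed (so a half turn about y gives the same grasp; the last joint's range is limited). The gripper opens to 85 mm and grips with 20 to 120 N. Pads are 22 mm wide; open, the fingers measure 114 mm over their backs; the gripper's body (76 mm by 85 mm) begins 54 mm behind the grasp point. The pads swing forward as they close: fully open they stand 13 mm farther back than shut.
Start: joints at [1.09, 0.276, 1.505, -0, 1.361, -0.121], TCP at [0.202, 0.538, 0.248] pointing down, gripper open.
Joint ranges: [-2.89, 2.89], [-0.75, 2.08], [0.22, 2.7], [-1.18, 4.32], [0.11, 2.71], [-2.7, 2.7]. Speed limits (rad/s): [2.57, 2.57, 3.14, 3.14, 3.14, 3.14].

INTERFACE

Orientations are given as a unit quaternion [w, x, y, z].
In Python, from rig import manip gives the robot as it stands.
- The arm moves only by the tool arm_command, never from a script. Its argument "commands" is a list of rows, each a list of 3 entries, a list of its own where there are three numbers: the finger opening in cm, from 0 to 8.54, then the shift along the world's x, y, z in cm, then the turn about the world's z in rad. A call has 1 to 12 rows; each row shifts and turns the commanded pose from where the row before left it; what a row does not reach is not made up. A row lasts 1/10 s, in which the tool goes at most 50 mm and 8.59 degrees, less where a joint would pass 70% of its speed; a pose out of reach is approached as far as the arm can. A call with a gripper value outside its range is refused whole. The fingers move at their own pace and stop on an object; "grip_force" is the grip in N (left out, the last holds). Time passes only in rows, so rows that do not move let the fingers close. It gives the time, the measured TCP pose, the force and the opening at its end, in the units of the state.
- manip.get_state(): the state, without advancing time (a new reading comes with each control period).
- manip.get_image(name): name is "scene" or "top"; returns a dict with "pixels" (480x640x3 uint8, red, green, blue), "range_z" (480x640 float32, m along the optical axis (not along the pixel's ray), 0 where there is no reading), "intrinsics" (3x3 intrinsics, pixels), "R" (3x3) and "t" (3): a world point X has camera coordinates R X + t. Camera axes: x right, y down, z forward; pixel columns grow to the right and rows downward; lengths in m; the calibration is good to about 2 mm. A picture is of the moment at which its call begins.
- manip.sign_off(): hands the job in, once; it reports no verdict.
The state is a dict: "clock": time; "qpos": joint angles; "qd": joint speeds; "effort": joint torques, N m; "position": TCP position; "ee_rot": TCP orientation; "contact_force": force on the tool from outside, world axes, zero at the start; "moment": the same for the moment, N m; "width": finger opening in m.
Only numpy, scipy, OpenCV 4.12 (cv2) and the standard library are available. Lean on these libraries where they do the work, as an engineer would, in place of code of your own. Each camera call takes 0.05 s, during which the arm holds its last target.

## Working session

There is one attempt and no reset: what is moved stays moved. The work goes in short steps, Python scripts to look and compute and a tool call to move; the robot and the scene stay as the last step left them, time stands still between calls to the robot, and variables do not carry over. Pictures are saved under pics/ and viewed, and the job is handed in when it is done.

Besides the shell and the picture viewer there is one more tool, called after ">>>" in YAML: its name, and indented under it one key for each argument. arm_command: Moves the arm, as the interface text tells. Its arguments: {"type":"object","properties":{"commands":{"type":"array"},"grip_force":{"type":"number"}},"required":["commands"]}

```bash
ls; mkdir -p pics
python3 - <<'E'
from rig import manip
import cv2,pickle
print(manip.get_state())
for n in("scene","top"):
    d=manip.get_image(n); pickle.dump(d,open(f"pics/{n}0.pkl","wb"))
    cv2.imwrite(f"pics/{n}0.png",d["pixels"][:,:,::-1]); print(d["intrinsics"],d["R"],d["t"])
E
```

```text
pics
{'clock': 0.0, 'qpos': array([ 1.09001788e+00,  2.76637585e-01,  1.50616290e+00, -2.80914164e-05,
        1.36068654e+00, -1.21015908e-01]), 'qd': array([-0.00073434, -0.00097913, -0.00060309,  0.0012902 , -0.00044252,
       -0.00051847]), 'effort': array([ 3.22916880e-03, -4.16754735e+01, -2.45807630e+01,  1.79751319e-04,
        1.08203245e-02, -2.79404254e-06]), 'position': array([0.2022176 , 0.53772992, 0.24740353]), 'ee_rot': array([-0.58106686,  0.58170795,  0.40188947, -0.40306577]), 'contact_force': array([-0.75110492, -0.17972302,  0.59202881]), 'moment': array([0.03499053, 0.04071731, 0.02080129]), 'width': 0.08520898814794296}
[[575.23488704   0.         316.06311971]
 [  0.         575.23488704 236.77943716]
 [  0.           0.           1.        ]] [[-0.50351104  0.86377928 -0.01902619]
 [ 0.48330635  0.26333695 -0.83490635]
 [-0.71616451 -0.42958004 -0.55006307]] [ 0.27285446 -0.17331187  1.62238738]
[[475.61627029   0.         322.02865121]
 [  0.         475.61627029 240.19980348]
 [  0.           0.           1.        ]] [[ 0.01914625 -0.99977253 -0.00939783]
 [-0.98569352 -0.01730065 -0.1676573 ]
 [ 0.16745658  0.01247339 -0.98580054]] [-0.02271403  0.52465032  1.22441081]
```

View pics/scene0.png

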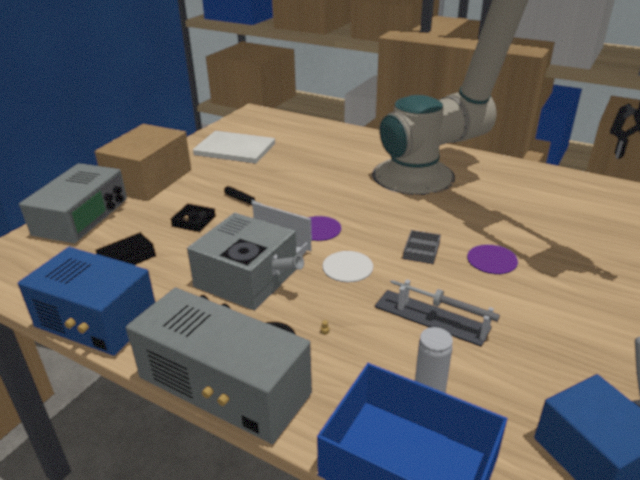

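View pics/top0.png

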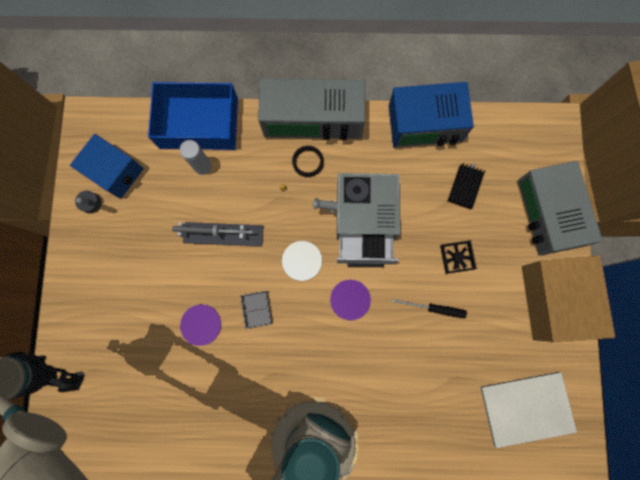

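The top view shows the chassis at (370,205) with the drawer open towards the robot, and the tube mouth at about (318,204). The rod in its rest is at (220,232) and the white tile at (302,261). Next I'll zoom in on these.

```bash
cat > h.py <<'E'
import pickle,cv2,numpy as np
def load(n): return pickle.load(open(f"pics/{n}.pkl","rb"))
def snap(n,tag):
    from rig import manip
    d=manip.get_image(n); pickle.dump(d,open(f"pics/{n}{tag}.pkl","wb"))
    cv2.imwrite(f"pics/{n}{tag}.png",d["pixels"][:,:,::-1]); return d
def ray(d,uv,z):
    K,R,t=d["intrinsics"],d["R"],d["t"]
    uv=np.atleast_2d(np.asarray(uv,float)); r=np.c_[uv,np.ones(len(uv))]@np.linalg.inv(K).T@R
    c=-R.T@t; s=(z-c[2])/r[:,2]; return c+s[:,None]*r
def proj(d,X):
    p=(np.atleast_2d(X)@d["R"].T+d["t"])@d["intrinsics"].T; return p[:,:2]/p[:,2:]
def cloud(d):
    z=d["range_z"]; v,u=np.mgrid[:480,:640]; 
    P=np.stack([u,v,np.ones_like(u)],-1)@np.linalg.inv(d["intrinsics"]).T*z[...,None]
    X=(P-d["t"])@d["R"]; X[z==0]=np.nan; return X
def crop(d,x0,y0,x1,y1,f,name):
    c=d["pixels"][y0:y1,x0:x1,::-1]; cv2.imwrite(f"pics/{name}.png",cv2.resize(c,None,fx=f,fy=f,interpolation=cv2.INTER_CUBIC))
E
python3 - <<'E'
from h import *
a=load("top0");crop(a,165,160,425,320,3,"ta")
crop(load("scene0"),180,180,510,360,2.4,"sa")
X=cloud(a); print(np.isnan(X).mean())
E
```

```text
0.0042578125
```

View pics/ta.png

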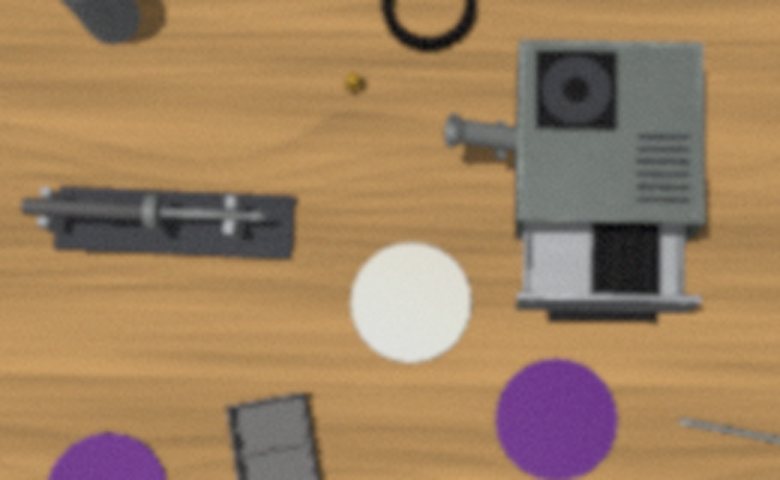

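View pics/sa.png

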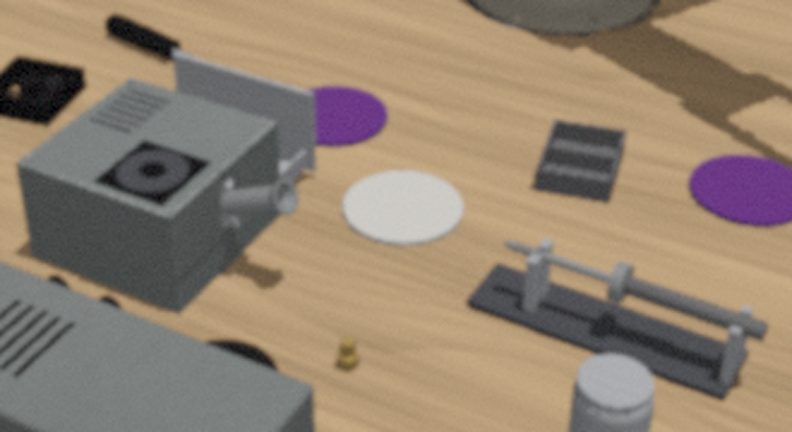

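The rod's tip points towards the chassis (-y), with the collar at crop (150,211). The tube mouth is at crop (453,130). Next: poses.

Run:
```python
from h import *
for n in ("top0","scene0"):
    d=load(n); X=cloud(d); hsv=cv2.cvtColor(d["pixels"],cv2.COLOR_RGB2HSV)
    print(n)
    # chassis top by height
    m=(abs(X[...,2]-.1)<.008)
    px=proj(d,[[.55,-.1,.1]])
    m=m.astype(np.uint8); k,l,s,c=cv2.connectedComponentsWithStats(m)
    for i in range(1,k):
        if s[i,4]>800:
            P=X[l==i]; r=cv2.minAreaRect(P[:,:2].astype(np.float32)*1000)
            print("z~.1 comp",c[i].round(),s[i,4],"mm rect",np.round(r[0],1),np.round(r[1],1),round(r[2],2),"zmed",np.nanmedian(P[:,2]).round(4))
    # white tile
    w=((hsv[...,1]<40)&(hsv[...,2]>190)).astype(np.uint8)
    k,l,s,c=cv2.connectedComponentsWithStats(w)
    for i in range(1,k):
        if s[i,4]>400: print("white",c[i],s[i,4],ray(d,c[i],.005).round(4))
a=load("top0")
def C(u,v): return (u/3+165,v/3+160)
for nm,p,z in [("tip",C(278,216),.055),("collar",C(150,211),.055),("end",C(24,205),.055),
  ("ch tl",C(518,41),.1),("tr",C(703,43),.1),("bl",C(516,223),.1),("br",C(705,224),.1),("drawerL",C(517,300),.094),("drawerR",C(700,300),.094),("mouth",C(453,130),.09)]:
    print(nm,ray(a,p,z).round(4))
b=load("scene0")
def D(u,v): return (u/2.4+180,v/2.4+180)
for nm,p,z in [("tip",D(510,245),.055),("collar",D(619,282),.055),("end",D(760,328),.055),("mouth",D(286,194),.09),
  ("c near",D(165,213),.1),("c R",D(276,123),.1),("c L",D(22,164),.1)]:
    print(nm,ray(b,p,z).round(4))
```

```text
top0
z~.1 comp [566. 206.] 4217 mm rect [ 618.8 -638.6] [220. 134.] 12.67 zmed 0.0981
z~.1 comp [369. 204.] 3736 mm rect [ 614.5 -131.7] [159.1 162. ] 89.89 zmed 0.1002
white [301.50204415 260.43336059] 1223 [[0.4746 0.0424 0.005 ]]
white [501.66778523 410.94630872] 596 [[ 0.0924 -0.4853  0.005 ]]
scene0
z~.1 comp [89. 94.] 938 mm rect [   58.5 -1123.8] [832.8  27. ] 0.19 zmed 0.0999
z~.1 comp [ 71. 188.] 2550 mm rect [ 620.3 -636.9] [227.1 135.1] 12.41 zmed 0.1004
z~.1 comp [242. 242.] 3782 mm rect [ 615.1 -132.4] [165.5 164.2] 89.7 zmed 0.1022
z~.1 comp [ 90. 302.] 902 mm rect [ 916.3 -264.5] [111.9 233.7] 39.3 zmed 0.1001
z~.1 comp [224. 375.] 1263 mm rect [934.9  41.3] [111.  301.8] 23.0 zmed 0.1
white [234.31695721 143.4540412 ] 1262 [[ 0.0702 -0.5736  0.005 ]]
white [347.64814815 265.1031746 ] 1134 [[0.4737 0.0407 0.005 ]]
tip [[0.5422 0.1581 0.055 ]]
collar [[0.5448 0.2719 0.055 ]]
end [[0.5482 0.3843 0.055 ]]
ch tl [[ 0.6923 -0.0512  0.1   ]]
tr [[ 0.6931 -0.2119  0.1   ]]
bl [[ 0.5314 -0.0517  0.1   ]]
br [[ 0.5333 -0.2123  0.1   ]]
drawerL [[ 0.4661 -0.0536  0.094 ]]
drawerR [[ 0.4689 -0.2084  0.094 ]]
mouth [[0.6143 0.0039 0.09  ]]
tip [[0.5422 0.175  0.055 ]]
collar [[0.5443 0.2691 0.055 ]]
end [[0.5448 0.3804 0.055 ]]
mouth [[0.6104 0.0033 0.09  ]]
c near [[ 0.6904 -0.0601  0.1   ]]
c R [[ 0.5359 -0.0524  0.1   ]]
c L [[ 0.6921 -0.2066  0.1   ]]
```

Run:
```python
from h import *
from scipy.spatial.transform import Rotation as Ro
q=[0.58170795,0.40188947,-0.40306577,-0.58106686]
print(Ro.from_quat(q).as_matrix().round(3))
a=load("top0");b=load("scene0")
for d in(a,b):
    X=cloud(d); m=(X[...,2]>.045)&(X[...,2]<.09)&(X[...,0]>.52)&(X[...,0]<.57)&(X[...,1]>.14)&(X[...,1]<.40)
    P=X[m]; print(len(P),P[:,1].min(),P[:,1].max()); c=np.polyfit(P[:,1],P[:,0],1); print("rod fit x=",c, "x at y=.32",np.polyval(c,.32))
    for y in np.arange(.14,.40,.01):
        s=P[abs(P[:,1]-y)<.005]
        if len(s): print(round(y,3),len(s),s[:,0].mean().round(4),s[:,2].max().round(3),end=' | ')
    print()
# chassis edges subpixel (top view, gray saturation)
hs=cv2.cvtColor(a["pixels"],cv2.COLOR_RGB2HSV)[...,1].astype(float)
hs=cv2.GaussianBlur(hs,(0,0),1)
def edge(p0,p1,n):  # sample across world segment
    out=[]
    for t in np.linspace(.1,.9,25):
        p=np.array(p0)*(1-t)+np.array(p1)*t
        o=np.linspace(-.012,.012,49); W=np.c_[p[0]+n[0]*o,p[1]+n[1]*o,np.full(49,.1)]
        uv=proj(a,W).astype(np.float32); v=cv2.remap(hs,uv[:,:1],uv[:,1:],cv2.INTER_LINEAR)[:,0]
        g=np.gradient(v); i=abs(g).argmax(); out.append(W[i,:2])
    return np.array(out)
E1=edge((.692,-.052),(.692,-.212),(1,0)); E2=edge((.532,-.052),(.692,-.052),(0,1)); E3=edge((.532,-.212),(.692,-.212),(0,1))
print("far",np.median(E1[:,0]),np.polyfit(E1[:,1],E1[:,0],1)); 
print("left",np.median(E2[:,1]),np.polyfit(E2[:,0],E2[:,1],1)); print("right",np.median(E3[:,1]),np.polyfit(E3[:,0],E3[:,1],1))
```

```text
[[ 0.352 -0.001 -0.936]
 [ 0.936 -0.002  0.352]
 [-0.002 -1.     0.   ]]
480 0.17104975764875502 0.3828476004846097
rod fit x= [0.02413257 0.5370088 ] x at y=.32 0.5447312261655047
0.17 4 0.542 0.06 | 0.18 12 0.5413 0.062 | 0.19 12 0.541 0.063 | 0.2 51 0.5421 0.063 | 0.21 11 0.5423 0.062 | 0.22 12 0.5435 0.06 | 0.23 12 0.5431 0.061 | 0.24 11 0.5431 0.063 | 0.25 11 0.5431 0.063 | 0.26 25 0.545 0.074 | 0.27 52 0.5417 0.073 | 0.28 18 0.543 0.066 | 0.29 19 0.5433 0.067 | 0.3 23 0.5451 0.065 | 0.31 23 0.5448 0.065 | 0.32 22 0.5453 0.066 | 0.33 23 0.5447 0.066 | 0.34 20 0.5454 0.067 | 0.35 25 0.5443 0.067 | 0.36 41 0.5456 0.066 | 0.37 33 0.5465 0.066 | 0.38 20 0.5472 0.065 | 
974 0.1699201984819631 0.38500150966136315
rod fit x= [0.03580645 0.5393821 ] x at y=.32 0.5508401612326038
0.17 5 0.5419 0.057 | 0.18 20 0.5442 0.064 | 0.19 22 0.5449 0.064 | 0.2 87 0.5484 0.063 | 0.21 35 0.5432 0.064 | 0.22 22 0.5456 0.062 | 0.23 21 0.546 0.062 | 0.24 20 0.5457 0.062 | 0.25 23 0.5468 0.063 | 0.26 19 0.5491 0.07 | 0.27 108 0.5527 0.074 | 0.28 49 0.5479 0.071 | 0.29 48 0.5497 0.067 | 0.3 48 0.5496 0.066 | 0.31 42 0.5502 0.067 | 0.32 51 0.5508 0.067 | 0.33 46 0.5507 0.067 | 0.34 50 0.5508 0.067 | 0.35 52 0.5513 0.066 | 0.36 64 0.5535 0.066 | 0.37 87 0.5525 0.066 | 0.38 54 0.552 0.067 | 0.39 1 0.5441 0.063 | 
far 0.695 [0.01016827 0.69638221]
left -0.049999999999999996 [-0.00641827 -0.04507202]
right -0.2115 [-0.00353365 -0.2093774 ]
```

>>> arm_command:
  commands:
    - [0,[2,-5,0],0]
    - [0,[2,-5,0],0]
    - [0,[2,-5,0],0]
    - [0,[2,-5,0],0]
    - [0,[2,-5,0],0]
    - [0,[2,-5,0],0]
  grip_force: 40

```text
clock: 0.7
position: [0.3139, 0.2578, 0.2481]
ee_rot: [-0.581, 0.581, 0.403, -0.403]
contact_force: [1.0, 0.1, -0.4]
width: 0.0003
```

>>> arm_command:
  commands:
    - [0,[1.5,-5,0],-0.14]
    - [0,[1.5,-5,0],-0.14]
    - [0,[1.5,-5,0],-0.14]
    - [0,[1.5,-5,0],-0.14]
    - [0,[1.5,-5,0],-0.14]
    - [0,[1,-5,0],-0.14]
    - [0,[1,-5,0],-0.14]
    - [0,[1,-3.9,-3],-0.14]
    - [0,[0,0,-3],-0.12]
    - [0,[0,0,0],0]

```text
clock: 1.7
position: [0.4123, -0.1165, 0.1849]
ee_rot: [0.708, -0.706, 0.014, -0.008]
contact_force: [-1.0, 0.7, -0.2]
width: 0.0
```

>>> arm_command:
  commands:
    - [0,[0,-1.4,-3],0]
    - [0,[0,0,-3],0]
    - [0,[0,0,-3],0]
    - [0,[0,0,-2.7],0]
    - [0,[0,0,0],0]
    - [0,[1.5,0,0],0]
    - [0,[1.0,0,0],0]
    - [0,[1.0,0,0],0]
    - [0,[1.0,0,0],0]
    - [0,[1.0,0,0],0]

```text
clock: 2.7
position: [0.4716, -0.1311, 0.073]
ee_rot: [-0.707, 0.708, -0.009, 0.01]
contact_force: [-2.8, -0.9, 8.4]
width: 0.0004
```

>>> arm_command:
  commands:
    - [0,[1,0,0],0]
    - [0,[1,0,0],0]
    - [0,[0.7,0,0],0]
    - [0,[0.5,0,0],0]
    - [0,[0,0,0],0]

```text
clock: 3.2
position: [0.5047, -0.1312, 0.073]
ee_rot: [-0.707, 0.708, -0.009, 0.011]
contact_force: [-0.0, -0.8, 4.3]
width: 0.0003
```

Run:
```python
from h import *
from rig import manip
a=snap("top",1); b=snap("scene",1)
c=a["pixels"][150:290,300:450,::-1]; e=b["pixels"][170:310,170:370,::-1]
c=cv2.resize(c,(428,400),interpolation=3);e=cv2.resize(e,(372,260),interpolation=3); e=cv2.copyMakeBorder(e,0,140,0,0,0)
cv2.imwrite("pics/d1.png",np.hstack([c,e])); s=manip.get_state(); print(s["position"],s["contact_force"],s["effort"])
```

```text
[ 0.50459823 -0.13120078  0.07292862] [1.23681826 0.26563391 4.51103142] [-1.55276572e-02 -3.71653676e+01 -1.61671418e+01 -7.39968312e-02
  2.94506131e-01  6.98508247e-04]
```

View pics/d1.png

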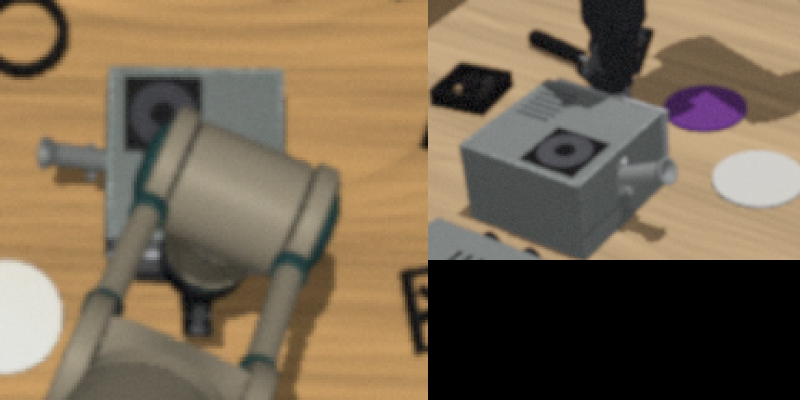

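>>> arm_command:
  commands:
    - [0,[0,0,0.5],0]
    - [0,[0,0,0.3],0]
    - [0,[0.5,0,0],0]
    - [0,[0.5,0,0],0]
    - [0,[0.5,0,0],0]
    - [0,[0,0,0],0]

```text
clock: 3.9
position: [0.5161, -0.1305, 0.0791]
ee_rot: [0.707, -0.707, 0.011, -0.009]
contact_force: [-4.9, -0.3, 4.9]
width: 0.0
```

>>> arm_command:
  commands:
    - [0,[0.5,0,0],0]
    - [0,[0,0,0],0]

```text
clock: 4.1
position: [0.5163, -0.1304, 0.079]
ee_rot: [0.707, -0.707, 0.014, -0.005]
contact_force: [-14.4, -2.3, 12.1]
width: -0.0003
```

>>> arm_command:
  commands:
    - [0,[0.3,0,0],0]
    - [0,[0,0,0],0]
    - [0,[-2,0,0],0]
    - [0,[-3,0,0],0]
    - [0,[-2,0,3],0]
    - [0,[0,4,5],0]
    - [0,[0,5,5],0]
    - [0,[0,5,5],0]
    - [0,[0,5,5],0]
    - [0,[0,5,0],0]
    - [0,[0,5,0],0]
    - [0,[0,5,0],0]

```text
clock: 5.3
position: [0.4561, 0.1589, 0.2552]
ee_rot: [0.707, -0.707, 0.009, -0.011]
contact_force: [0.5, 0.4, -0.5]
width: 0.0005
```

Run:
```python
from h import *
a=snap("top",2); b=snap("scene",2)
c=a["pixels"][150:290,300:450,::-1]; e=b["pixels"][170:310,170:370,::-1]
c=cv2.resize(c,(428,400),interpolation=3);e=cv2.resize(e,(372,260),interpolation=3); e=cv2.copyMakeBorder(e,0,140,0,0,0)
cv2.imwrite("pics/d2.png",np.hstack([c,e]))
X=cloud(a); 
for y in np.arange(-.2,-.05,.02):
    m=(abs(X[...,1]-y)<.01)&(X[...,2]>.085)&(X[...,0]>.4)&(X[...,0]<.7)&(X[...,2]<.11); print(round(y,2),X[m][:,0].min().round(4),end=" ")
```

```text
-0.2 0.5289 -0.18 0.5287 -0.16 0.5288 -0.14 0.5284 -0.12 0.5281 -0.1 0.5294 -0.08 0.5291 -0.06 0.5292
```

View pics/d2.png

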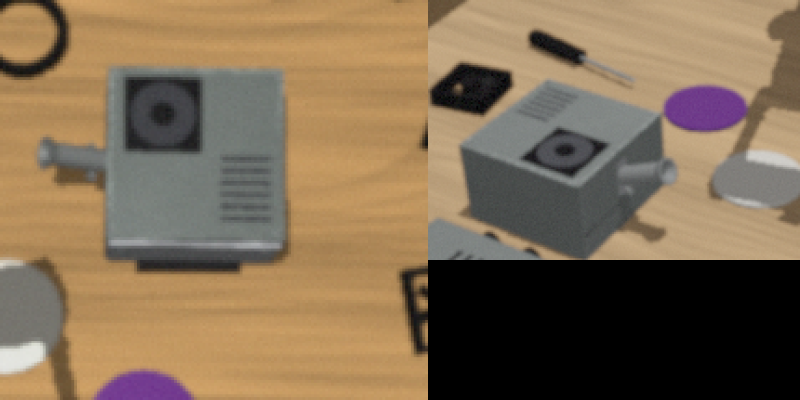

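Drawer face measures at x≈0.529, which is shut. On to the rod.

>>> arm_command:
  commands:
    - [5,[2,4,0],0]
    - [5,[2,4,0],0]
    - [5,[2,4,-2],0]
    - [5,[2,4,-4],0]
    - [5,[1,0,-4],0]
    - [5,[0,0,-3],0]
    - [5,[0,0,0],0]
    - [5,[0,0,0],0]

```text
clock: 6.2
position: [0.5425, 0.3096, 0.1311]
ee_rot: [-0.707, 0.707, -0.011, 0.01]
contact_force: [0.2, 0.5, 0.1]
width: 0.0501
```

>>> arm_command:
  commands:
    - [5,[0.4,1.0,0],0]
    - [5,[0,0,-3],0]
    - [5,[0,0,0],0]
    - [5,[0,0,0],0]

```text
clock: 6.6
position: [0.5466, 0.3204, 0.1027]
ee_rot: [0.707, -0.707, 0.01, -0.011]
contact_force: [0.9, 0.1, 0.4]
width: 0.0504
```

>>> arm_command:
  commands:
    - [5,[0,0,-2],0]
    - [5,[0,0,-2],0]
    - [5,[0,0,-1],0]
    - [5,[0,0,0],0]
    - [5,[0,0,0],0]

```text
clock: 7.1
position: [0.5468, 0.3203, 0.0524]
ee_rot: [0.707, -0.707, 0.01, -0.011]
contact_force: [-0.8, 0.2, 0.4]
width: 0.0499
```

Run:
```python
from h import *
from rig import manip
b=snap("scene",3); crop(b,340,180,540,360,3.3,"s3")
print(manip.get_state()["position"])
```

```text
[0.54693672 0.32038823 0.05265084]
```

View pics/s3.png

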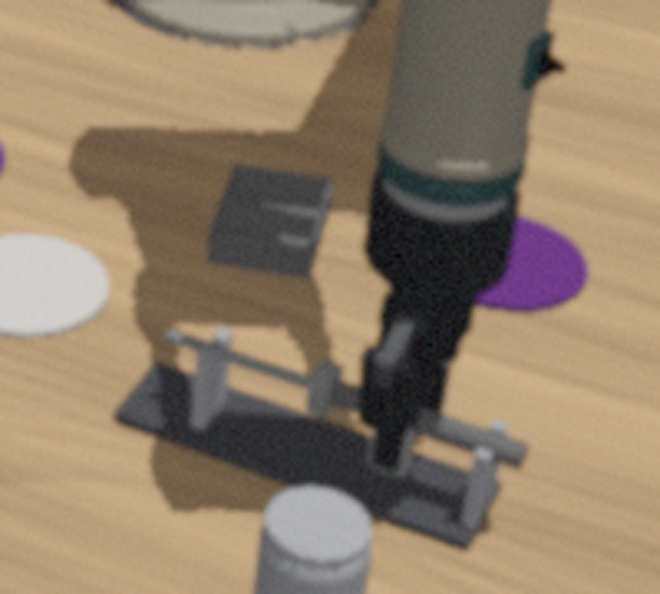

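The gripper straddles the handle at about (400,420) in the crop, between the collar at (322,390) and the rear post at (480,480). Close gently and lift.

>>> arm_command:
  commands:
    - [0,[0,0,0],0]
    - [0,[0,0,0],0]
    - [0,[0,0,0],0]
    - [0,[0,0,0],0]
    - [0,[0,0,0],0]
    - [0,[0,0,0],0]
  grip_force: 30

```text
clock: 7.75
position: [0.5464, 0.3201, 0.0519]
ee_rot: [0.707, -0.707, 0.01, -0.011]
contact_force: [0.3, -0.5, 6.2]
width: 0.0152
```

>>> arm_command:
  commands:
    - [0,[0,0,1],0]
    - [0,[0,0,2],0]
    - [0,[0,0,3],0]
    - [0,[0,0,3],0]
    - [0,[0,0,2],0]
    - [0,[0,0,0],0]
    - [0,[0,0,0],0]

```text
clock: 8.45
position: [0.5455, 0.3198, 0.1608]
ee_rot: [-0.707, 0.707, -0.01, 0.01]
contact_force: [-0.2, 0.2, -1.7]
width: 0.0153
```

Run:
```python
from h import *
from rig import manip
b=snap("scene",4); snap("top",4);crop(b,320,130,540,310,3.3,"s4")
print(manip.get_state()["position"])
```

```text
[0.54482273 0.31944197 0.159428  ]
```

View pics/s4.png

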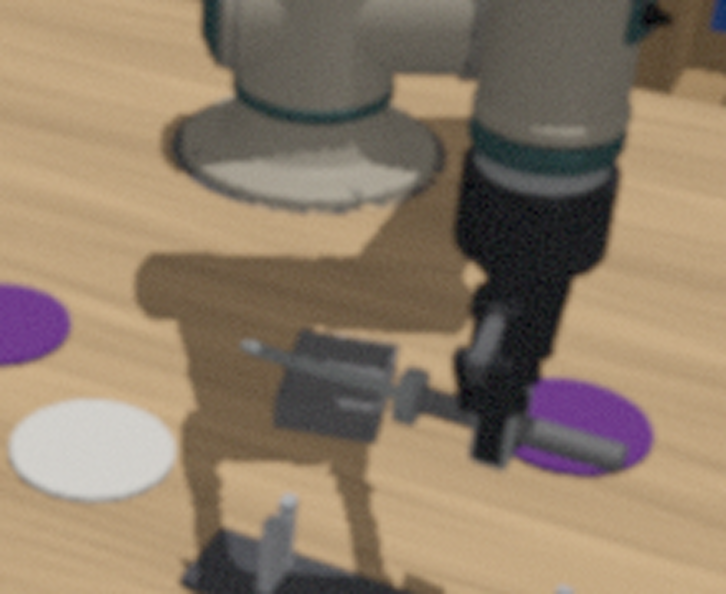

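```bash
cat >> h.py <<'E'
def vplane(d,uv,p,ang):
    # ray with vertical plane through p, containing horizontal dir (sin ang,cos ang)
    K,R,t=d["intrinsics"],d["R"],d["t"]; n=np.array([np.cos(ang),-np.sin(ang),0])
    r=R.T@np.linalg.inv(K)@np.array([uv[0],uv[1],1.]); c=-R.T@t
    return c+r*(n@(np.array(p)-c))/(n@r)
E
python3 - <<'E'
from h import *
b=load("scene4"); p=[.545,.3195,.1594]
for n,u in [("tip",(245,345)),("collar",(411,396)),("end",(618,457))]:
    print(n,vplane(b,(u[0]/3.3+320,u[1]/3.3+130),p,.026).round(4))
a=load("top4");crop(a,120,170,330,290,3.5,"t4")
E
```

```text
tip [0.5412 0.1716 0.1648]
collar [0.5437 0.2701 0.1641]
end [0.5466 0.382  0.1649]
```

View pics/t4.png

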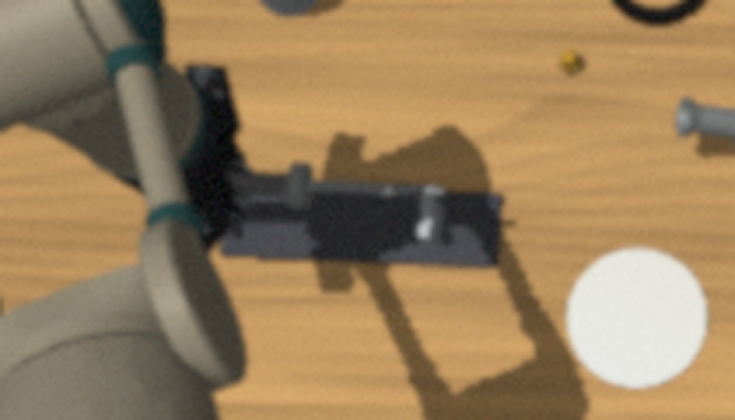

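>>> arm_command:
  commands:
    - [0,[0,-3,0],0]
    - [0,[0,-3,0],0]
    - [0,[1,-3,0],0.02]
    - [0,[2,-2,0],0]
    - [0,[2,-1,0],0]
    - [0,[2,0,0],0]
    - [0,[0,0,0],0]
    - [0,[0,0,0],0]

```text
clock: 9.35
position: [0.6148, 0.1997, 0.1594]
ee_rot: [-0.707, 0.707, -0.005, 0.002]
contact_force: [-0.1, -0.3, -1.5]
width: 0.0152
```

Run:
```python
from h import *
from rig import manip
b=snap("scene",5); a=snap("top",5);crop(b,250,130,450,310,3.3,"s5");crop(a,220,150,380,270,5,"t5")
s=manip.get_state();print(s["position"],s["ee_rot"])
```

```text
[0.61434062 0.20014163 0.16014787] [-0.70694783  0.70725131 -0.00408325  0.00191951]
```

View pics/s5.png

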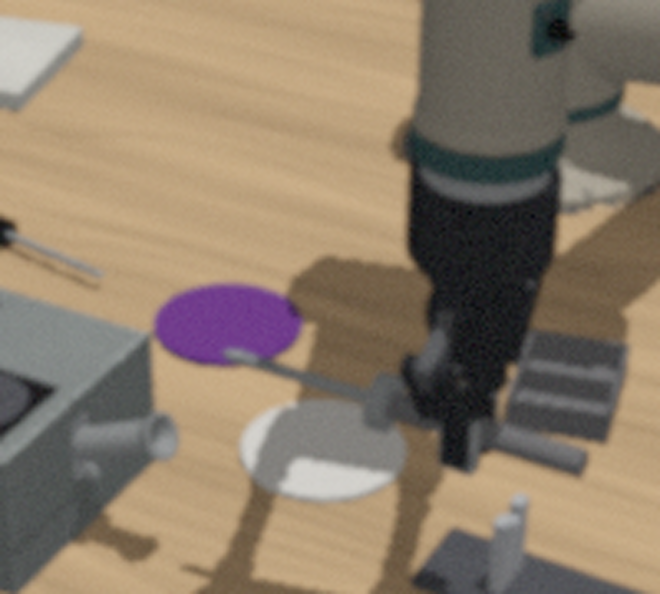

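View pics/t5.png

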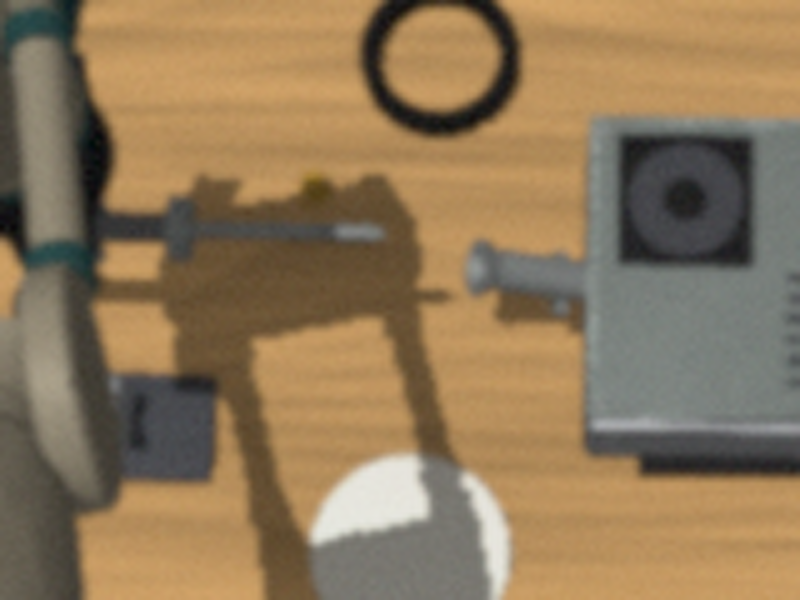

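Run:
```python
from h import *
a=load("top5");T=lambda u,v:(u/5+220,v/5+150)
for n,u,z in [("tip",(384,232),.164),("collar",(180,229),.164),("mouth",(480,268),.09),("mouthtop242",(480,242),.09),("mouth294",(480,294),.09),("tubemid",(530,270),.077),("tubeend",(570,273),.067)]:
    print(n,ray(a,T(*u),z).round(4))
b=load("scene5");S=lambda u,v:(u/3.3+250,v/3.3+130)
for n,u in [("tip",(228,355)),("collar",(378,402)),("end",(582,462)),("mouth",(160,437))]:
    print(n,vplane(b,S(*u),[.6144,.2,0],.0085).round(4))
X=cloud(a); m=(X[...,2]>.05)&(X[...,1]>-.045)&(X[...,1]<.03)&(abs(X[...,0]-.61)<.04)&(X[...,2]<.12)
P=X[m]
for y in np.arange(-.045,.02,.008):
    s=P[abs(P[:,1]-y)<.004]; print(round(y,3),len(s),s[:,0].min().round(4),s[:,0].max().round(4),s[:,2].max().round(4))
```

```text
tip [[0.6124 0.0493 0.164 ]]
collar [[0.6123 0.1495 0.164 ]]
mouth [[0.6136 0.0039 0.09  ]]
mouthtop242 [[0.6275 0.0042 0.09  ]]
mouth294 [[0.5997 0.0036 0.09  ]]
tubemid [[ 0.6162 -0.0221  0.077 ]]
tubeend [[ 0.6174 -0.0433  0.067 ]]
tip [0.6131 0.0516 0.1619]
collar [0.6139 0.1462 0.1616]
end [0.6149 0.2634 0.1638]
mouth [0.6127 0.0031 0.0875]
-0.045 9 0.5988 0.6232 0.0804
-0.037 37 0.598 0.6306 0.086
-0.029 27 0.6032 0.625 0.0881
-0.021 29 0.6035 0.6235 0.0945
-0.013 27 0.603 0.623 0.0975
-0.005 26 0.6042 0.6232 0.1061
0.003 33 0.6009 0.6297 0.102
0.011 10 0.6029 0.6245 0.0852Traceback (most recent call last):
  File "<stdin>", line 11, in <module>
    return umr_minimum(a, axis, None, out, keepdims, initial, where)
ValueError: zero-size array to reduction operation minimum which has no identity
```

>>> arm_command:
  commands:
    - [0,[0.1,0,-3],0]
    - [0,[0,0,-3],0]
    - [0,[0,-1.5,-1.7],0]
    - [0,[0,-1,0],0]
    - [0,[0,0,0],0]
    - [0,[0,0,0],0]

```text
clock: 10.05
position: [0.6177, 0.1753, 0.0858]
ee_rot: [0.707, -0.707, 0.002, -0.004]
contact_force: [0.6, 0.1, 0.2]
width: 0.0151
```

Run:
```python
from h import *
from rig import manip
b=snap("scene",6); a=snap("top",6);crop(b,240,190,390,310,5,"s6");crop(a,260,170,360,245,7.5,"t6")
s=manip.get_state();print(s["position"],s["ee_rot"])
```

```text
[0.61782227 0.1755788  0.08582857] [ 0.70740974 -0.70678822  0.00208155 -0.00418892]
```

View pics/s6.png

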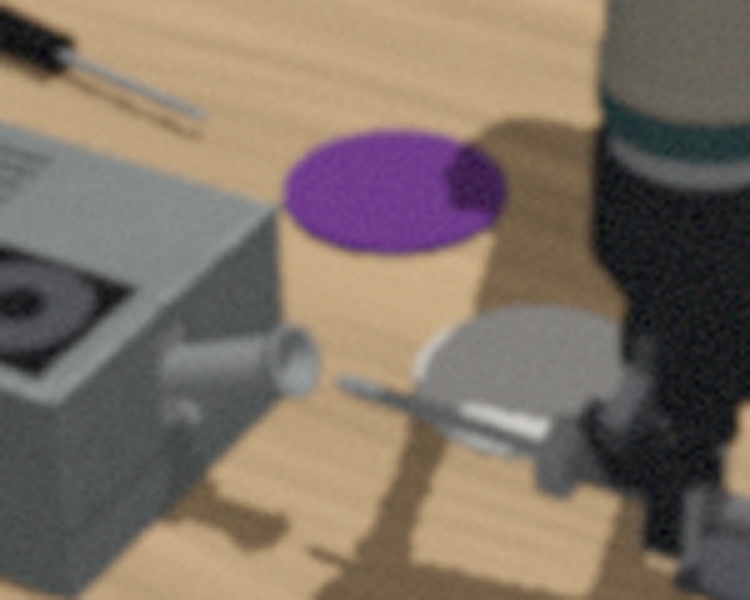

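View pics/t6.png

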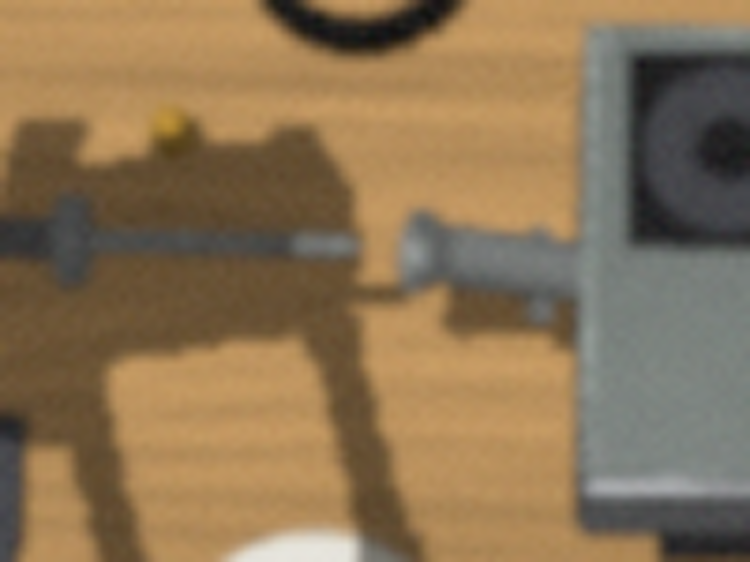

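Run:
```python
from h import *
a=load("top6");T=lambda u,v:(u/7.5+260,v/7.5+170)
for n,u,z in [("tip",(356,243),.089),("collar",(70,239),.089),("mouth",(420,251),.09),("m",(420,251),.095),("tubemid",(500,258),.077)]:
    print(n,ray(a,T(*u),z).round(4))
b=load("scene6");S=lambda u,v:(u/5+240,v/5+190)
for n,u in [("tip",(342,382)),("collar",(555,456)),("mouth",(296,361))]:
    print(n,vplane(b,S(*u),[.6165,.2,0],.0085).round(4))
```

```text
tip [[0.6167 0.0262 0.089 ]]
collar [[0.6164 0.1258 0.089 ]]
mouth [[0.6139 0.0039 0.09  ]]
m [[0.6127 0.0038 0.095 ]]
tubemid [[ 0.6151 -0.0239  0.077 ]]
tip [0.615  0.0273 0.0878]
collar [0.6158 0.1211 0.0871]
mouth [0.6149 0.0062 0.0905]
```

>>> arm_command:
  commands:
    - [0,[-0.3,0,-0.2],0]
    - [0,[0,0,0],0]
    - [0,[0,-1,0],0]
    - [0,[0,-0.7,0],0]
    - [0,[0,0,0],0]

```text
clock: 10.65
position: [0.614, 0.1566, 0.0822]
ee_rot: [-0.707, 0.707, -0.004, 0.004]
contact_force: [0.2, 0.2, -1.0]
width: 0.0151
```

>>> arm_command:
  commands:
    - [0,[0.1,0,0.1],0]
    - [0,[0,-0.7,0],0]
    - [0,[0,-0.6,0],0]
    - [0,[0,0,0],0]
    - [0,[0,0,0],0]

```text
clock: 11.15
position: [0.615, 0.1447, 0.0832]
ee_rot: [0.707, -0.707, 0.003, -0.003]
contact_force: [-0.5, 0.1, -1.2]
width: 0.0148
```

Run:
```python
from h import *
from rig import manip
b=snap("scene",7); a=snap("top",7);crop(b,240,190,390,310,5,"s7");crop(a,260,170,360,245,7.5,"t7")
s=manip.get_state();print(s["position"],s["contact_force"])
```

```text
[0.61496588 0.14501773 0.08321743] [ 0.49621707 -0.33641053 -0.40306662]
```

View pics/s7.png

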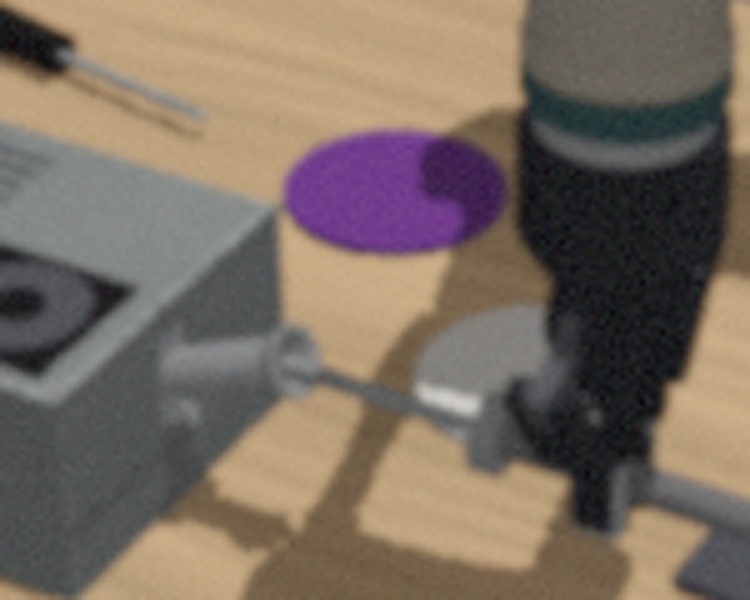

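View pics/t7.png

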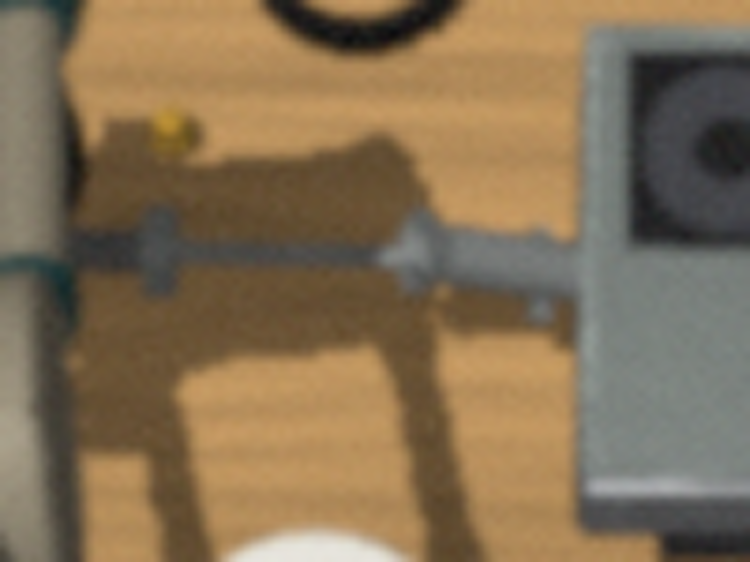

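>>> arm_command:
  commands:
    - [0,[0,-0.3,0],0]
    - [0,[0,-0.1,0.6],0]
    - [0,[0,-0.1,0.6],0]
    - [0,[0,0,0],0]

```text
clock: 11.65
position: [0.6155, 0.1402, 0.0963]
ee_rot: [0.707, -0.707, 0.003, -0.004]
contact_force: [0.0, 0.8, -2.1]
width: 0.0152
```

>>> arm_command:
  commands:
    - [0,[0,-0.1,0.6],0]
    - [0,[0,-0.15,0.7],0]
    - [0,[0,-0.15,0.6],0]
    - [0,[0,-0.2,0.6],0]
    - [0,[0,0,0],0]

```text
clock: 12.15
position: [0.6156, 0.1338, 0.1216]
ee_rot: [0.707, -0.707, 0.003, -0.004]
contact_force: [0.2, 2.0, -2.2]
width: 0.015
```

Run:
```python
from h import *
from rig import manip
b=snap("scene",8);crop(b,240,190,390,310,5,"s8")
s=manip.get_state();print(s["position"],s["contact_force"])
```

```text
[0.61535368 0.13386453 0.12097784] [ 0.46180304  2.15132434 -2.05680998]
```

View pics/s8.png

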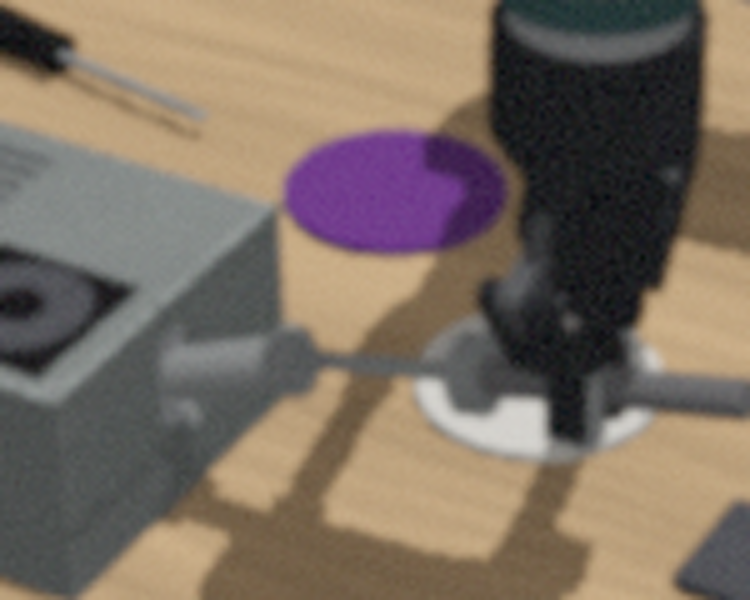

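>>> arm_command:
  commands:
    - [0,[0,-0.15,0.6],0]
    - [0,[0,-0.15,0.6],0]
    - [0,[0,-0.15,0.6],0]
    - [0,[0,-0.15,0.5],0]
    - [0,[0,0,0],0]
    - [0,[0,0,0],0]

```text
clock: 12.8
position: [0.615, 0.1278, 0.1434]
ee_rot: [-0.707, 0.707, -0.003, 0.003]
contact_force: [0.1, 0.0, -1.2]
width: 0.0146
```

Run:
```python
from h import *
from rig import manip
b=snap("scene",9);crop(b,240,170,390,290,5,"s9")
s=manip.get_state();print(s["position"],s["contact_force"])
```

```text
[0.61504375 0.12778284 0.14329442] [ 0.33534348 -0.59550149 -1.99277692]
```

View pics/s9.png

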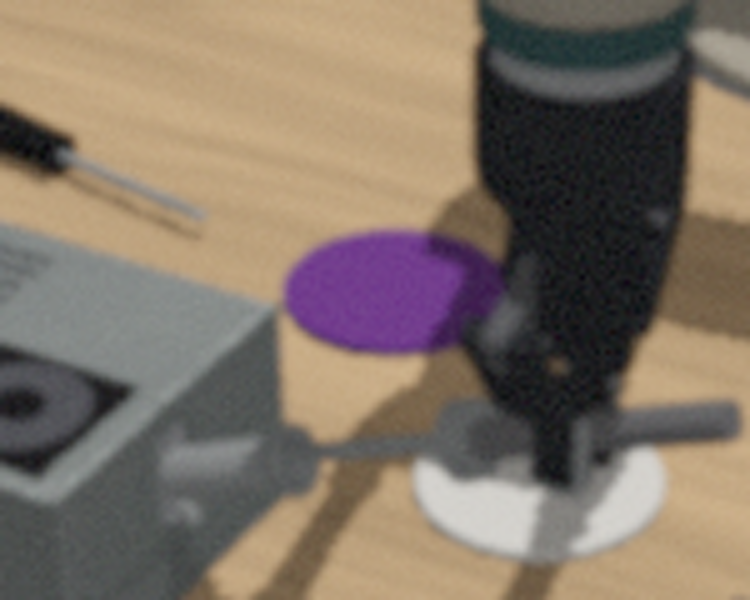

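Run:
```python
from h import *
b=load("scene9");S=lambda u,v:(u/5+240,v/5+170)
Q={n:vplane(b,S(*u),[.6145,.2,0],.0085) for n,u in [("shaft",(330,453)),("shaft2",(425,446)),("collar",(465,436)),("end",(736,419)),("mouth",(298,461))]}
for n in Q: print(n,Q[n].round(4))
for i,j in[("shaft","end"),("shaft","shaft2"),("collar","end"),("shaft2","end")]:
    d=Q[j]-Q[i];print(i,j,np.degrees(np.arctan2(d[2],d[1])))
```

```text
shaft [0.613  0.0209 0.0983]
shaft2 [0.6133 0.0638 0.1166]
collar [0.6135 0.0813 0.1274]
end [0.6144 0.1901 0.1724]
mouth [0.6128 0.0058 0.0891]
shaft end 23.657122494070958
shaft shaft2 23.15675690409095
collar end 22.489085943913167
shaft2 end 23.82646754023521
```

>>> arm_command:
  commands:
    - [0,[0,-0.8,-0.35],0]
    - [0,[0,-0.8,-0.36],0]
    - [0,[0,-0.8,-0.36],0]
    - [0,[0,0,0],0]

```text
clock: 13.25
position: [0.6147, 0.1022, 0.1316]
ee_rot: [-0.707, 0.708, -0.004, 0.003]
contact_force: [1.0, -0.5, -3.2]
width: 0.0148
```

>>> arm_command:
  commands:
    - [0,[0,-1,-0.46],0]
    - [0,[0,-1,-0.46],0]
    - [0,[0,-1,-0.46],0]
    - [0,[0,0,0],0]
    - [0,[0,0,0],0]

```text
clock: 13.75
position: [0.6148, 0.073, 0.1184]
ee_rot: [-0.707, 0.707, -0.004, 0.003]
contact_force: [0.4, -1.0, -3.4]
width: 0.015
```

Run:
```python
from h import *
from rig import manip
b=snap("scene",10);crop(b,240,170,390,290,5,"s10")
a=snap("top",10);crop(a,260,170,360,245,7.5,"t10")
s=manip.get_state();print(s["position"],s["contact_force"])
```

```text
[0.61484533 0.07365923 0.11866439] [ 0.46346762 -0.1702054  -2.71273274]
```

View pics/s10.png

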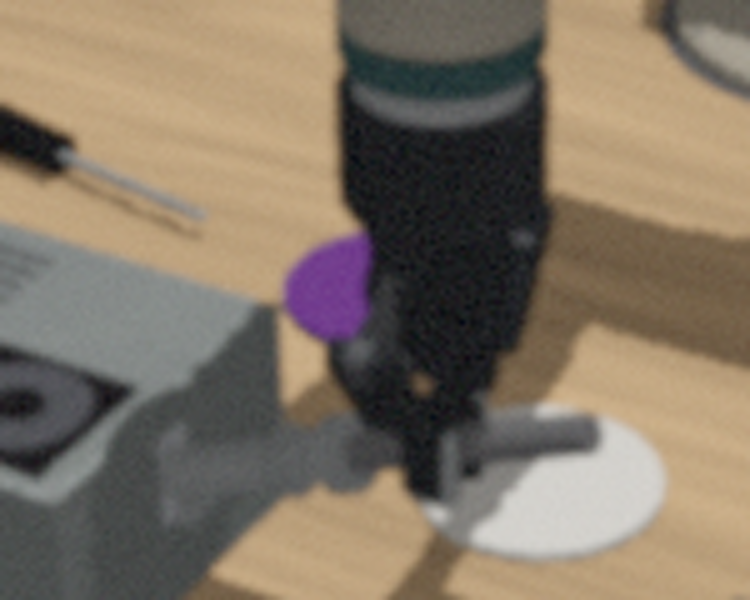

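View pics/t10.png

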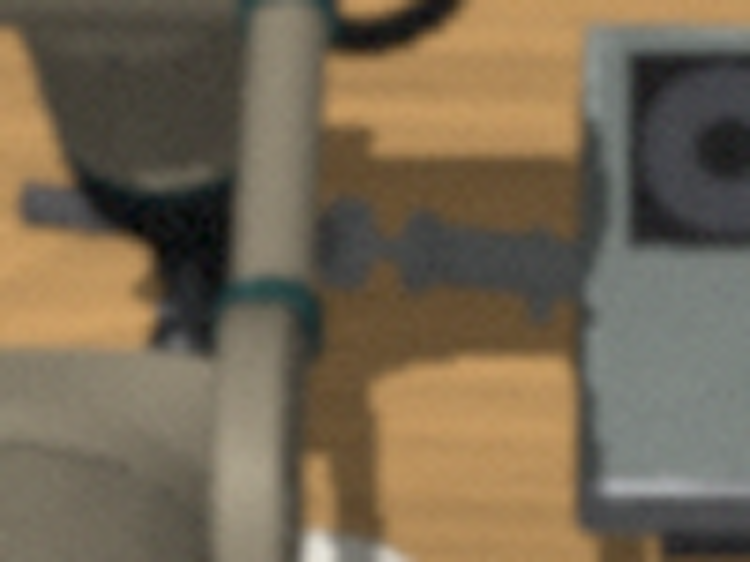

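>>> arm_command:
  commands:
    - [0,[0,-0.5,-0.23],0]
    - [0,[0,-0.5,-0.23],0]
    - [0,[0,-0.4,-0.19],0]
    - [0,[0,0,0],0]

```text
clock: 14.25
position: [0.6149, 0.0592, 0.1119]
ee_rot: [-0.707, 0.707, -0.003, 0.003]
contact_force: [0.5, -0.1, -2.6]
width: 0.0148
```

>>> arm_command:
  commands:
    - [0,[0,-0.3,-0.14],0]
    - [0,[0,-0.2,-0.09],0]
    - [0,[0,0,0],0]

```text
clock: 14.55
position: [0.615, 0.0554, 0.1101]
ee_rot: [0.707, -0.707, 0.003, -0.003]
contact_force: [-0.4, 2.9, -0.5]
width: 0.0152
```

>>> arm_command:
  commands:
    - [0,[0,-0.3,-0.14],0]
    - [0,[0,0,0],0]
    - [0,[0,0,0],0]

```text
clock: 14.85
position: [0.6151, 0.0553, 0.11]
ee_rot: [0.709, -0.705, 0.003, -0.004]
contact_force: [-2.0, 10.2, 5.9]
width: 0.0151
```

Run:
```python
from h import *
from rig import manip
b=snap("scene",11);crop(b,240,170,390,290,5,"s11")
a=snap("top",11);crop(a,260,170,360,245,7.5,"t11")
s=manip.get_state();print(s["position"],s["contact_force"])
```

```text
[0.61508461 0.05526557 0.11001297] [-1.40385153 10.33847747  5.738603  ]
```

View pics/s11.png

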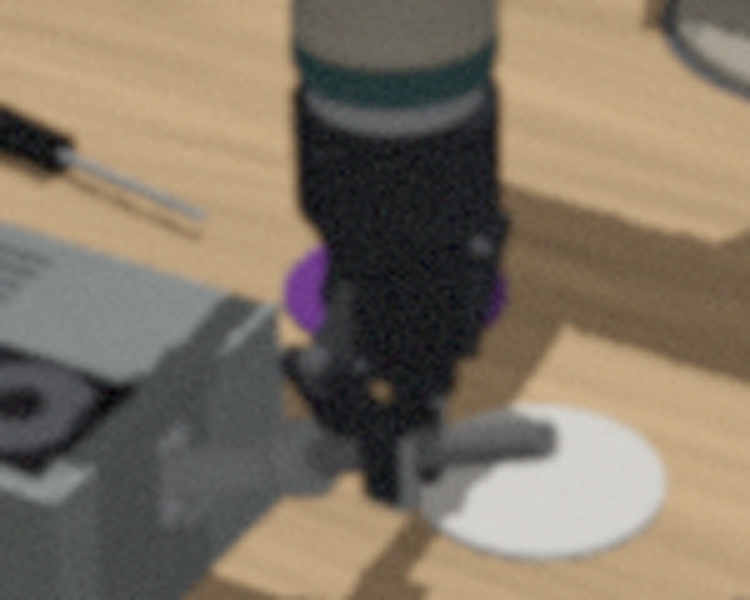

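View pics/t11.png

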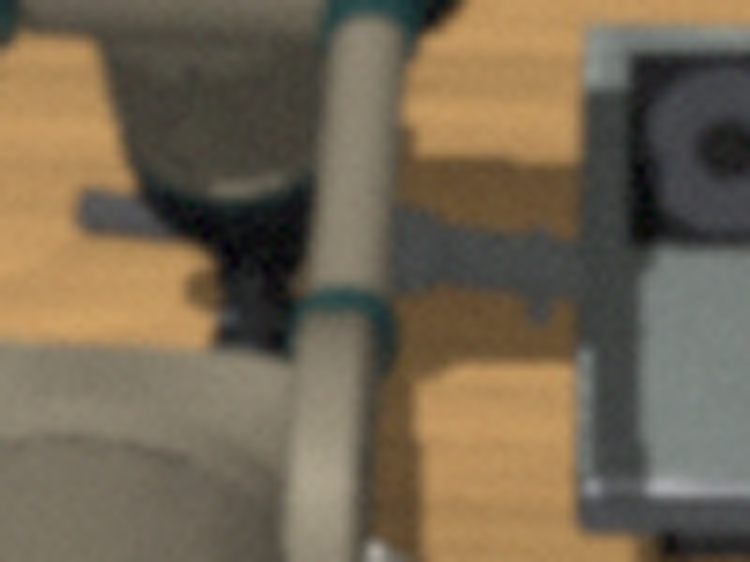

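Collar is hard against the mouth: there is no gap, the axial force is about 12 N, and the position matches the calculation. Hold for 1.2 s.

>>> arm_command:
  commands:
    - [0,[0,0,0],0]
    - [0,[0,0,0],0]
    - [0,[0,0,0],0]
    - [0,[0,0,0],0]
    - [0,[0,0,0],0]
    - [0,[0,0,0],0]
    - [0,[0,0,0],0]
    - [0,[0,0,0],0]
    - [0,[0,0,0],0]
    - [0,[0,0,0],0]
    - [0,[0,0,0],0]
    - [0,[0,0,0],0]

```text
clock: 16.15
position: [0.6151, 0.0553, 0.11]
ee_rot: [0.709, -0.705, 0.003, -0.004]
contact_force: [-1.3, 9.7, 5.4]
width: 0.0146
```

>>> arm_command:
  commands:
    - [0,[0,0.5,0.23],0]
    - [0,[0,1,0.46],0]
    - [0,[0,1,0.46],0]
    - [0,[0,1,0.46],0]
    - [0,[0,1,0.46],0]
    - [0,[0,1,0.46],0]
    - [0,[0,1,0.46],0]
    - [0,[0,0.8,0.37],0]
    - [0,[0,0,0],0]
    - [0,[0,0,0],0]

```text
clock: 17.15
position: [0.6152, 0.1256, 0.1424]
ee_rot: [0.707, -0.707, 0.003, -0.003]
contact_force: [0.0, 1.8, -1.6]
width: 0.015
```

>>> arm_command:
  commands:
    - [0,[0,0.15,-0.5],0]
    - [0,[0,0.2,-0.6],0]
    - [0,[0,0.2,-0.6],0]
    - [0,[0,0.15,-0.6],0]
    - [0,[0,0.15,-0.6],0]
    - [0,[0,0.15,-0.6],0]
    - [0,[0,0.1,-0.6],0]
    - [0,[0,0.1,-0.6],0]
    - [0,[0,0.1,-0.6],0]
    - [0,[0,0,0],0]

```text
clock: 18.15
position: [0.6144, 0.1378, 0.088]
ee_rot: [-0.707, 0.707, -0.004, 0.003]
contact_force: [0.5, 0.3, 0.7]
width: 0.0151
```

Run:
```python
from h import *
from rig import manip
b=snap("scene",12);crop(b,240,190,390,310,5,"s12")
s=manip.get_state();print(s["position"],s["contact_force"])
```

```text
[0.6146791  0.13779833 0.08852784] [ 1.44365547 -0.87749816  0.98209944]
```

View pics/s12.png

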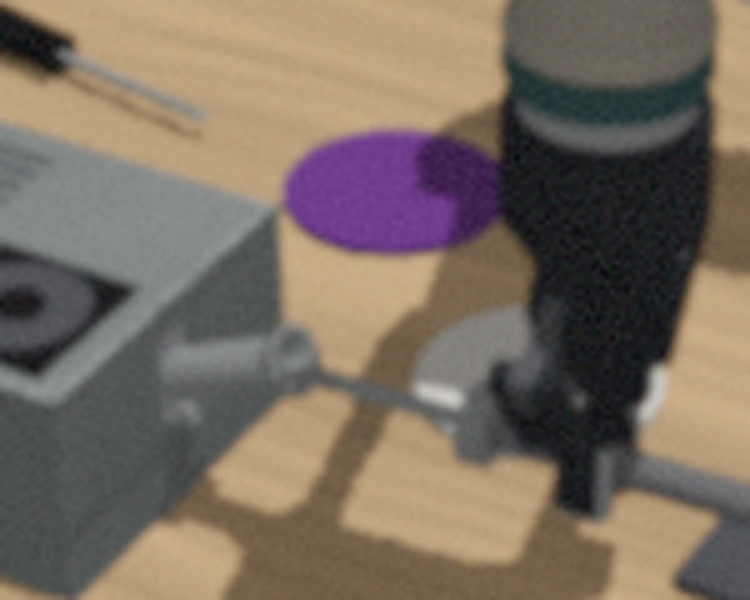

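>>> arm_command:
  commands:
    - [0,[0,0.2,-0.4],0]
    - [0,[0,0.2,-0.4],0]
    - [0,[0,0,0],0]
    - [0,[0,0,0],0]

```text
clock: 18.6
position: [0.6147, 0.1422, 0.081]
ee_rot: [0.707, -0.707, 0.003, -0.003]
contact_force: [0.2, -1.1, 0.9]
width: 0.015
```

Run:
```python
from h import *
from rig import manip
b=snap("scene",13);crop(b,270,220,430,340,5,"s13")
s=manip.get_state();print(s["position"],s["contact_force"])
```

```text
[0.6148011  0.14217055 0.08108436] [-0.66122705 -0.50987052  0.94172583]
```

View pics/s13.png

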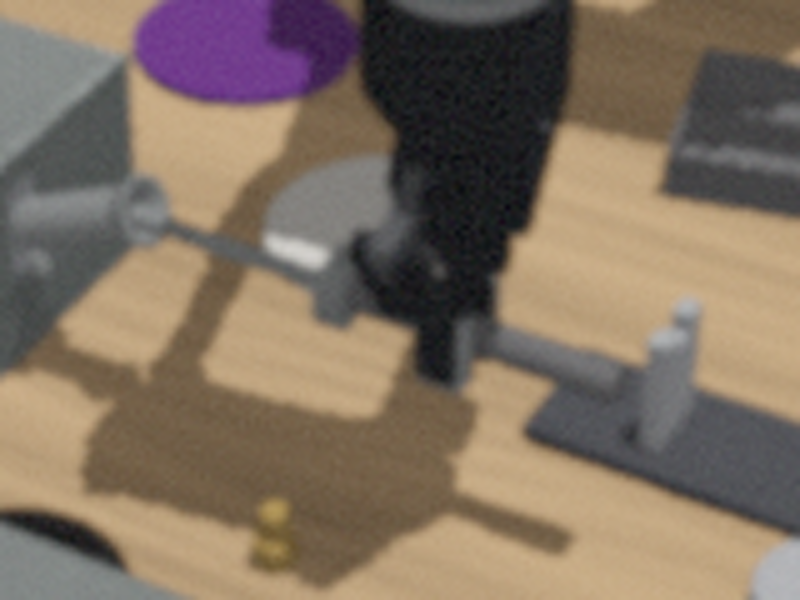

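Run:
```python
from h import *
b=load("scene13");S=lambda u,v:(u/5+270,v/5+220)
Q={n:vplane(b,S(*u),[.6147,.14,0],.0085) for n,u in [("shaft",(172,225)),("shaft2",(310,274)),("h1",(495,338)),("end",(612,377))]}
for n in Q: print(n,Q[n].round(4))
for i,j in[("shaft","end"),("shaft","shaft2"),("h1","end"),("shaft2","end")]:
    d=Q[j]-Q[i];print(i,j,np.degrees(np.arctan2(d[2],d[1])))
```

```text
shaft [0.6137 0.0173 0.0868]
shaft2 [0.6142 0.0793 0.0858]
h1 [0.6149 0.1581 0.0853]
end [0.6153 0.2054 0.0856]
shaft end -0.36265140792475264
shaft shaft2 -0.950721951133315
h1 end 0.4365319275155219
shaft2 end -0.07303283657019811
```

>>> arm_command:
  commands:
    - [0,[0,1,0.05],0]
    - [0,[0,2,0],0]
    - [0,[0,1.9,0],0]
    - [0,[0,0,3],0]
    - [0,[0,0,4],0]
    - [0,[-2,0,0],0]
    - [0,[-3,0,0],0]
    - [0,[-3,0,0],0]
    - [0,[-3,0,0],0]
    - [0,[-3,0,0],0]
    - [0,[0,0,0],0]
    - [0,[0,0,0],0]

```text
clock: 19.85
position: [0.4748, 0.192, 0.152]
ee_rot: [0.707, -0.707, 0.002, -0.003]
contact_force: [0.3, -0.6, -0.7]
width: 0.0148
```

Run:
```python
from h import *
from rig import manip
b=snap("scene",14);crop(b,300,140,500,290,4,"s14")
a=snap("top",14);crop(a,200,160,400,310,4,"t14")
s=manip.get_state();print(s["position"],s["contact_force"],s["ee_rot"])
```

```text
[0.47622231 0.19168504 0.1519792 ] [ 0.01806478  0.26525492 -1.03696463] [ 0.70732705 -0.70687257  0.00235022 -0.00375358]
```

View pics/s14.png

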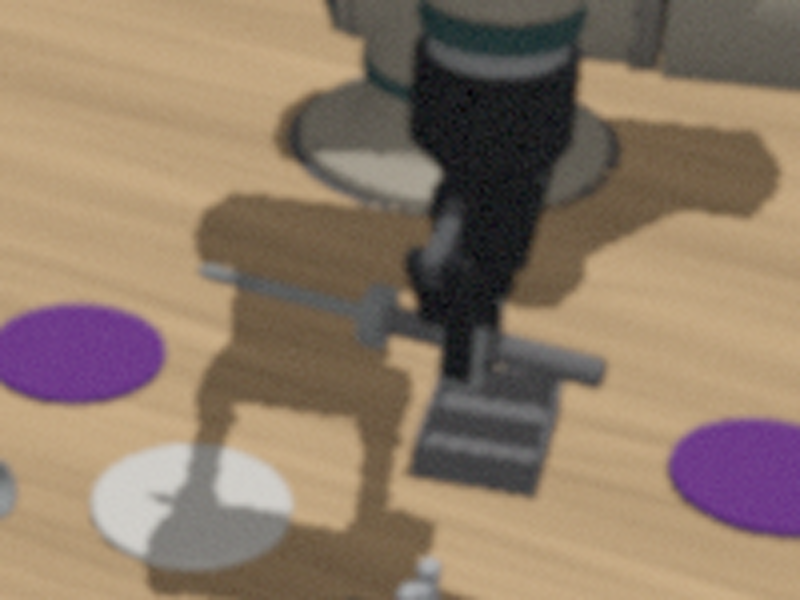

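View pics/t14.png

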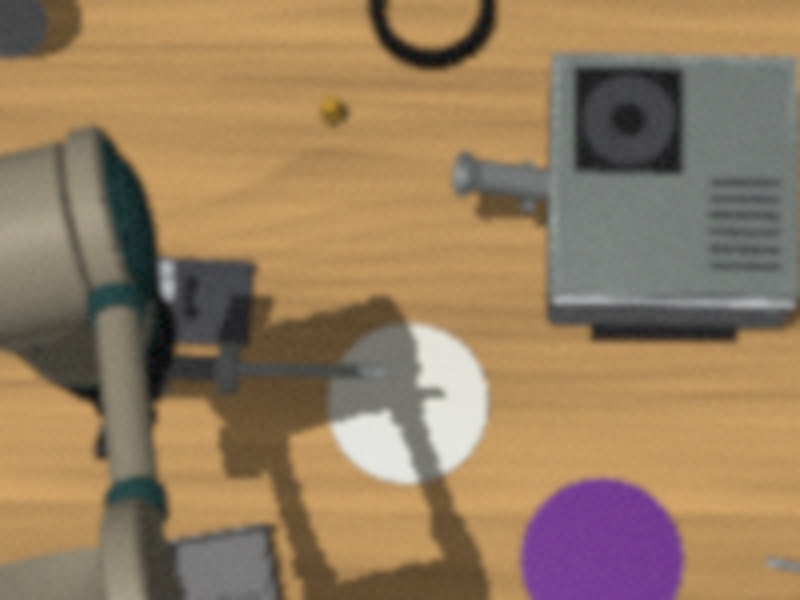

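Run:
```python
from h import *
a=load("top14");T=lambda u,v:(u/4+200,v/4+160)
print("tip",ray(a,T(384,371),.155),"tile",ray(a,T(409,404),.005))
b=load("scene14");S=lambda u,v:(u/4+300,v/4+140)
Q={n:vplane(b,S(*u),[.476,.19,0],.0085) for n,u in [("tip",(201,269)),("sh",(350,305)),("end",(603,372))]}
for n in Q:print(n,Q[n].round(4))
d=Q["end"]-Q["tip"];print(np.degrees(np.arctan2(d[2],d[1])),np.linalg.norm(d))
# depth of rod along y (top surface)
X=cloud(b); m=(abs(X[...,0]-.477)<.015)&(abs(X[...,2]-.157)<.03)
P=X[m]
for y in np.arange(.04,.27,.02):
    s=P[abs(P[:,1]-y)<.01]
    if len(s):print(round(y,2),len(s),np.median(s[:,2]).round(4),s[:,2].max().round(4))
```

```text
tip [[0.47423041 0.04794383 0.155     ]] tile [[0.4730639 0.0403333 0.005    ]]
tip [0.4748 0.0453 0.154 ]
sh [0.4755 0.1287 0.157 ]
end [0.4766 0.2589 0.1585]
1.2048017300706044 0.21362778402869712
0.04 7 0.1556 0.1576
0.06 36 0.1557 0.16
0.08 39 0.1563 0.1595
0.1 34 0.157 0.1584
0.12 37 0.1569 0.1595
0.14 130 0.1608 0.1722
0.16 68 0.159 0.1649
0.18 41 0.1566 0.1803
0.2 144 0.1625 0.1865
0.22 84 0.1602 0.1659
0.24 85 0.1611 0.1666
0.26 47 0.1605 0.1672
```

>>> arm_command:
  commands:
    - [0,[-0.1,-0.5,0.1],0]
    - [0,[0,0,0],0]
    - [0,[0,0,0],0]
    - [0,[0,0,0],0]
    - [0,[0,0,0],0]
    - [0,[0,0,0],0]
    - [0,[0,0,0],0]
    - [0,[0,0,0],0]
    - [0,[0,0,0],0]
    - [0,[0,0,0],0]

```text
clock: 20.95
position: [0.4739, 0.186, 0.1526]
ee_rot: [-0.707, 0.707, -0.003, 0.003]
contact_force: [-0.5, -0.1, -1.3]
width: 0.015
```

Run:
```python
from h import *
from rig import manip
b=snap("scene",15);crop(b,300,140,500,290,4,"s15"); a=snap("top",15)
s=manip.get_state();print(s["position"],s["qd"].round(4),s["width"])
X=cloud(b); m=(abs(X[...,0]-.476)<.015)&(abs(X[...,2]-.157)<.03)
P=X[m]
for y in np.arange(.04,.27,.02):
    q=P[abs(P[:,1]-y)<.01]
    if len(q):print(round(y,2),len(q),np.median(q[:,2]).round(4),end=" ")
```

```text
[0.4739475  0.18597859 0.15265116] [-0.0005 -0.0001 -0.0005 -0.0005 -0.0012  0.0001] 0.014943352391056262
0.04 19 0.1564 0.06 37 0.1565 0.08 35 0.1571 0.1 37 0.1575 0.12 34 0.1576 0.14 145 0.1614 0.16 60 0.1588 0.18 35 0.151 0.2 171 0.1628 0.22 88 0.1617 0.24 86 0.1621 0.26 20 0.1596
```

View pics/s15.png

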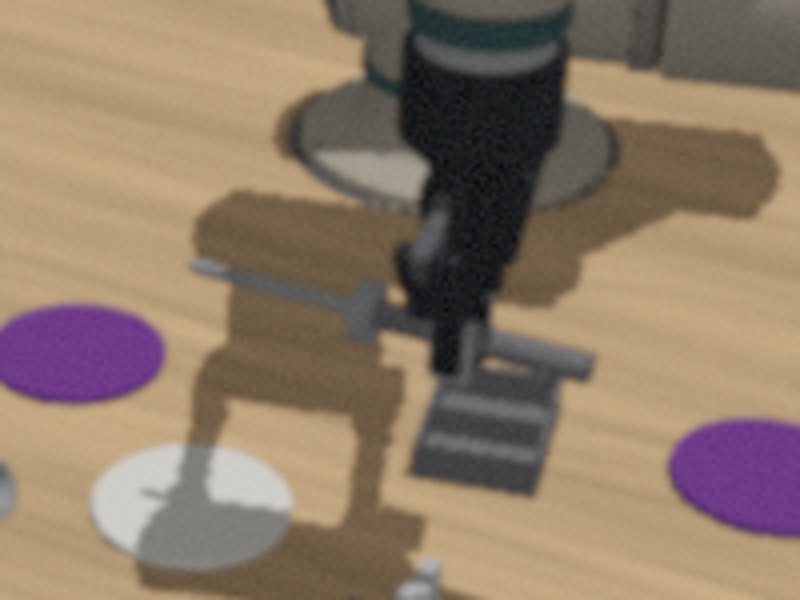

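View pics/top15.png

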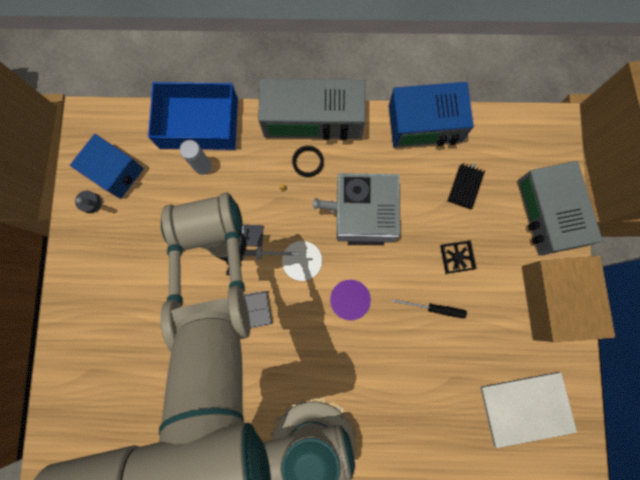

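The rod is steady, within about 1° of level, with its tip over the white tile. The bystanders are unmoved and the drawer is still shut, so I'm handing in.

```bash
python3 -c "
from rig import manip
print(manip.sign_off())"
```

```text
the job is handed in; nothing more can be done
None
```

I did all the steps in the order asked and handed the job in at about 21 s, well inside the 67 s limit.

- **Drawer:** I pushed it until it met its stop at about 14 N. The camera then put its face at x ≈ 0.529, against 0.5285 expected when shut, and it still looked shut in the last pictures.
- **Rod into the tube:** The move interface can't tilt the tool, so I entered the tip level in the flare and raised the gripper. The tube swivelled the rod in the pads to about 24°. I then slid it in until the collar stopped at about 12 N along the tube and held it there for over 1.2 s.
- **Drawing out:** With the tip still in the mouth, I levelled the rod against the tube's lip, then drew it right out.
- **Final pose:** The rod is gripped and still. The tip was last measured over the tile, 6 mm from its centre, and I then moved it 5 mm closer. It is about 150 mm above the tile, and the rod is about 1° tip-down.
- **Bystanders:** None looked moved in the last top view.

**One disagreement:** while pushing the drawer, the arm read an unexplained upward force of 4 to 12 N. It had gone once I backed off.

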